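Angle a batten past the post into its rack bay

TASK

Put the pine batten away in the green rack by pushing it along the bench with your fingers, without gripping or lifting it: push its blue end in first, past the yellow post, while the plain end is still outside, then push the plain end so that it swings in too. Finish with the batten lying along the back rail, blue end on the post's side, and leave the glue bottle, the pencil cup and the pine block where they stand.

Things in the scene. Friction and masses are not known exactly. Their poses are not given: they have to be found in the camera images.
- rack: Low green steel rack fixed to the bench, open on top and on its -x side (to the robot); walls 40 mm high. Origin on the bench inside the bay; x to the back rail, y along it (robot's left), z up. Rail's inner face at x = +45 mm, 6 mm thick. End walls 8 mm thick, x -35 to +51 mm, inner faces at y = +150 and -160 mm. Its dark floor is level with the bench.
- post (a point): Foot of the round yellow post on the rack, 24 mm across, 60 mm tall, on its axis at rack x = -40, y = -60 mm. The mouth between post and +y end wall is 198 mm, less than the batten's length; 73 mm are free between post and back rail. It is fixed.
- batten: Loose pine batten, 240 mm long, 32 mm wide, 25 mm high, about 0.1 kg, lying on the bench before the rack. Origin under its middle, on its underside; y along its length to the plain end, x across it (roughly away from the robot at the start), z up.
- painted_end (a point): Centre of the end face of the batten whose last 35 mm are painted blue, 120 mm from the middle along the batten's -y; 12.5 mm above its underside. At the start it lies before the mouth, left (+y) of the post.
- plain_end (a point): Centre of the other, plain wooden end face of the batten, 120 mm from the middle along +y; 12.5 mm above its underside.
- glue: Bystander: white glue bottle with yellow label and orange cap, 56 mm across, 140 mm tall, origin under its centre. To be left alone.
- pencil_cup: Bystander: white cup 72 mm across, 90 mm tall, with pencils to 155 mm, origin under its centre. To be left alone.
- block: Bystander: pine block 50 x 90 x 45 mm near the right end of the rack, origin under its centre. To be left alone.
Things that resemble listed ones, but are neither listed nor needed, are in the scene too. Several things have the shape of the batten; the one meant has the colours described above.

How it is judged:
On the way:
1. the blue end is in past the post while the plain end is still outside the mouth (x of painted_end in the frame of rack above -0.028 m and y of painted_end in the frame of rack between -0.16 and 0.13 m and x of plain_end in the frame of rack below -0.045 m), for 0.1 s.
At the end, for the whole second after the job is handed in: The batten lies still and flat on the bay's floor between the end walls, blue end on the post's side, with both ends within 12 mm of lying flush against the back rail (x of painted_end in the frame of rack between 0.017 and 0.045 m and x of plain_end in the frame of rack between 0.017 and 0.045 m and y of painted_end in the frame of rack between -0.165 and -0.06 m and y of plain_end in the frame of rack between 0.06 and 0.155 m and height (world z) of each of painted_end, plain_end below 0.02 m and linear speed of batten below 0.01 m/s); the robot touches nothing.
It fails at once if the batten is lifted (either end raised 15 mm or more) (height (world z) of any of painted_end, plain_end above 0.0275 m).
It fails at once if the glue bottle is moved 15 mm or tipped over (distance of glue from where it was at the start of the episode above 0.015 m or angle between glue's own z axis and vertical above 0.3 rad).
It fails at once if the pencil cup is moved 15 mm or tipped over (distance of pencil_cup from where it was at the start of the episode above 0.015 m or angle between pencil_cup's own z axis and vertical above 0.3 rad).
It fails at once if the pine block is moved 15 mm or tipped over (distance of block from where it was at the start of the episode above 0.015 m or angle between block's own z axis and vertical above 0.3 rad).
It also fails if it takes over 56 s, if anything falls off the work surface, if the arm or the gripper's body presses on something with over 40 N, if the wrist force passes 120 N, or if a joint passes its speed limit or range.

ROBOT

A 7-joint arm with a two-finger parallel gripper is mounted at the origin on the work surface. World frame = base frame: x ahead of the robot, y to its left, z up, the work surface at z = 0. Lengths are in m, angles in rad, forces in N, time in s.
With the tool pointing down it reaches from about 0.425 to 0.975 m from the base axis. Payload 16.7 kg.
Tool frame: the origin (TCP) lies at the very end of the fingers, on their centre line; the grasp point (between the pads) lies 19 mm behind it; z points along the fingers, x is the direction in which the jaws open and shut, and the axes are right-handed (so a half turn about z gives the same grasp; the last joint's range is limited). The gripper opens to 85 mm and grips with 20 to 120 N. Pads are 22 mm wide; open, the fingers measure 114 mm over their backs; the gripper's body (76 mm by 85 mm) begins 54 mm behind the grasp point. The pads swing forward as they close: fully open they stand 13 mm farther back than shut.
Start: joints at [-1.345, 0.426, 0.074, 1.606, -0.034, 1.111, -0.067], TCP at [0.248, 0.628, 0.231] pointing down, gripper open.
Joint ranges: [-2.85, 2.85], [-0.5, 2.14], [-1.23, 1.37], [0.21, 2.46], [-1.02, 4.16], [0.16, 2.05], [-2.73, 2.73]. Speed limits (rad/s): [1.89, 1.89, 2.39, 2.39, 3.01, 3.01, 3.01].

INTERFACE

Orientations are given as a unit quaternion [x, y, z, w].
In Python, from station import r gives the robot as it stands.
- The arm moves only by the shell command python3 -m pendant 'ROWS' [FORCE]. ROWS is JSON, a list of rows, each a list of 3 entries, a list of its own where there are three numbers: the shift along the tool's x, y, z in cm, then the turn about the tool's z in degrees, then the opening, from 0 (shut) to 1 (fully open). A call has 1 to 12 rows; each row shifts and turns the commanded pose from where the row before left it, along the tool's axes as they then stand; what a row does not reach is not made up. A row lasts 1/8 s, in which the tool goes at most 62.5 mm and 10.7 degrees, less where a joint would pass 70% of its speed; a pose out of reach is approached as far as the arm can. A call with a gripper value outside its range is refused whole. The fingers move at their own pace and stop on an object; FORCE is the grip in N (left out, the last holds). Time passes only in rows, so rows that do not move let the fingers close. It gives the time, the measured TCP pose, the force and the opening at its end, in the units of the state.
- r.get_obs(): the state, without advancing time (a new reading comes with each control period).
- r.grab_frame(name): name is "side" or "top"; returns the picture (420x560x3 uint8, blue, green, red); there is no depth.
- r.camera_params(name): a dict with "fov_y" (degrees; the focal length in pixels is half the picture's height over the tangent of half this angle, whatever the lens; pixels are square), "cx", "cy" (the principal point, pixels), "k1" (the pictures are not rectified: a ray, as slopes to the right and down, at radius r is drawn at 1 + k1 r^2 times it, then the intrinsics apply), "extrinsics" (4x4, takes a point from camera to world coordinates). Camera axes: x right, y up, looking along -z (the intrinsics and any distortion apply to the point x, -y, -z); pixel columns grow to the right and rows downward; lengths in m; the calibration is good to about 2 mm. A picture is of the moment at which its call begins. camera_params takes no time and is no camera call.
- r.job_done(): hands the job in, once; it reports no verdict.
The state is a dict: "clock": time; "joint_pos": joint angles; "joint_vel": joint speeds; "joint_torque": joint torques, N m; "position": TCP position; "eef_rot": TCP orientation; "wrist_force": force on the tool from outside, world axes, zero at the start; "torque": the same for the moment, N m; "finger_gap": finger opening in m.
Only numpy, scipy, OpenCV 4.12 (cv2) and the standard library are available. Lean on these libraries where they do the work, as an engineer would, in place of code of your own. Each camera call takes 0.05 s, during which the arm holds its last target.

## Working session

There is one attempt and no reset: what is moved stays moved. The work goes in short steps, Python scripts to look and compute and a shell command to move; the robot and the scene stay as the last step left them, time stands still between calls to the robot, and variables do not carry over. Pictures are saved under pics/ and viewed, and the job is handed in when it is done.

```bash
ls; mkdir -p pics; python3 - <<'E'
from station import r
import cv2
for n in ("side","top"):
    cv2.imwrite(f"pics/{n}0.png",r.grab_frame(n)); print(n,r.camera_params(n))
o=r.get_obs(); print(o["clock"],o["position"],o["eef_rot"],o["finger_gap"],o["wrist_force"])
E
```

```text
pics
side {'fov_y': 57.172345481465214, 'cx': 280.11373722333786, 'cy': 214.56000448739593, 'k1': -0.02087156807639053, 'extrinsics': array([[-0.99580048,  0.06950479, -0.05958589,  0.46903304],
       [-0.09115216, -0.69211974,  0.71600387,  0.6399933 ],
       [ 0.00852513,  0.71842839,  0.69554869,  0.67867389],
       [ 0.        ,  0.        ,  0.        ,  1.        ]])}
top {'fov_y': 56.74715704773237, 'cx': 284.00084492254643, 'cy': 214.6269262095035, 'k1': 0.026741938571186875, 'extrinsics': array([[ 6.41909365e-04,  9.95424560e-01, -9.55485886e-02,
         4.25322814e-01],
       [-9.99971531e-01,  1.35731625e-03,  7.42255691e-03,
        -7.82023880e-03],
       [ 7.51828510e-03,  9.55411038e-02,  9.95397093e-01,
         9.39176161e-01],
       [ 0.00000000e+00,  0.00000000e+00,  0.00000000e+00,
         1.00000000e+00]])}
0.1 [0.24762507 0.62755661 0.23067744] [ 8.26763594e-01  5.62549227e-01 -4.50581859e-04  3.50625081e-04] 0.08516900097004075 [ 0.00184507 -0.30985317  0.93282083]
```

View pics/top0.png

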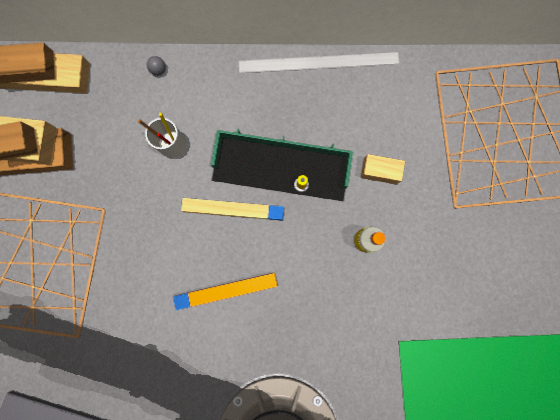

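View pics/side0.png

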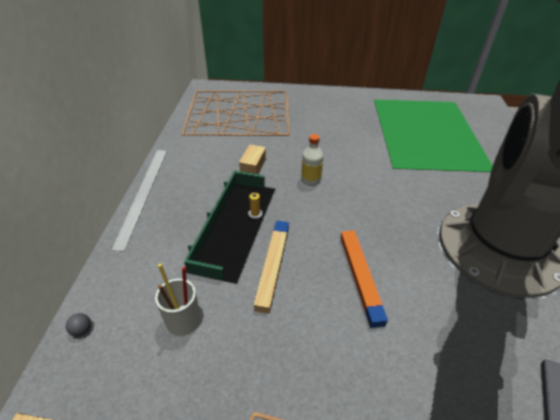

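```bash
cat > h.py <<'E'
from station import r
import numpy as np, cv2
def _c(n):
    p=r.camera_params(n); f=210/np.tan(np.radians(p["fov_y"])/2); return p,f
def w(n,u,v,z):
    p,f=_c(n); d=np.array([(u-p["cx"])/f,(v-p["cy"])/f]); s=d.copy()
    for _ in range(20): s=d/(1+p["k1"]*(s@s))
    E=p["extrinsics"]; ray=E[:3,:3]@np.array([s[0],-s[1],-1]); o=E[:3,3]
    return o+ray*(z-o[2])/ray[2]
def px(n,P):
    p,f=_c(n); E=p["extrinsics"]; q=E[:3,:3].T@(np.array(P)-E[:3,3]); s=np.array([q[0],-q[1]])/-q[2]
    s=s*(1+p["k1"]*(s@s)); return f*s+[p["cx"],p["cy"]]
def crop(n,u0,v0,u1,v1,k,out,img=None):
    im=r.grab_frame(n) if img is None else img
    cv2.imwrite(out,cv2.resize(im[v0:v1,u0:u1],None,fx=k,fy=k,interpolation=cv2.INTER_CUBIC))
E
```

```text
(no output)
```

Top view: the candidates for the batten are the pale pine bar at (233,209), with its blue end at (277,213), the orange bar at (226,290), with its blue end at (181,301), the grey strip at (318,62), and the pine stacks at the left edge. The pine bar with the blue end lying before the mouth fits the description. The post is at (302,183), the glue at (370,240), the cup at (161,133) and the block at (384,168).

```bash
python3 - <<'E'
from h import *
im=cv2.imread("pics/top0.png")
crop("top",170,115,420,260,3.2,"pics/c0.png",im)
E
```

```text
(no output)
```

View pics/c0.png

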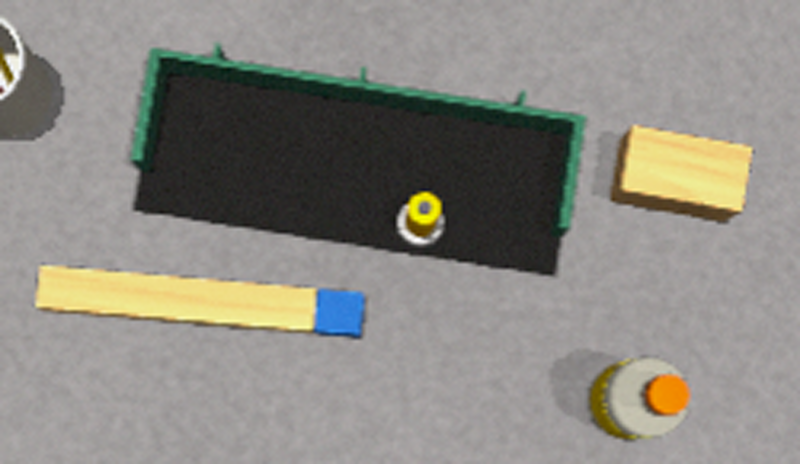

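```bash
python3 - <<'E'
from h import *
from scipy.optimize import least_squares
W=lambda u,v,z,n="top": w(n,170+u/3.2,115+v/3.2,z)
obs=[((152,50),(51,158,40)),((584,115),(51,-168,40)),((133,163),(-35,158,40)),((567,230),(-35,-168,40)),((425,208),(-40,-60,60)),((160,67),(45,150,40)),((575,125),(45,-160,40))]
A=np.array([W(*o[0],o[1][2]/1000)[:2] for o in obs]);B=np.array([o[1][:2] for o in obs])/1000
R=lambda t:np.array([[np.cos(t),-np.sin(t)],[np.sin(t),np.cos(t)]])
s=least_squares(lambda p:((B@R(p[2]).T+p[:2])-A).ravel(),[.6,0,0])
print("rack",s.x[:2],np.degrees(s.x[2]));print((s.fun.reshape(-1,2)*1000).round(1))
c=np.array([W(u,v,.025)[:2] for u,v in [(38,266),(36,307),(364,290),(362,335)]])
print(c.round(4))
pl=c[:2].mean(0);bl=c[2:].mean(0)
print("plain",pl,"blue",bl,"len",np.linalg.norm(pl-bl),np.linalg.norm(c[0]-c[1]),np.linalg.norm(c[2]-c[3]))
d=pl-bl;print("ang y-axis",np.degrees(np.arctan2(-d[0],d[1])))
inv=lambda P:(P-s.x[:2])@R(s.x[2])
print("in rack plain/blue",inv(pl)*1000,inv(bl)*1000)
for nm,(u,v,z) in dict(glue=(668,394,.14),block=(685,165,.045)).items(): print(nm,W(u,v,z), inv(W(u,v,z)[:2])*1000)
print("cup",inv(w("top",161,133,.09)[:2]),w("top",161,133,.09))
np.save("rack.npy",s.x)
# side check
for nm,P in dict(postfoot=(-.04,-.06)).items():
    q=R(s.x[2])@P+s.x[:2]; print(nm,q,px("side",[*q,.06]),px("top",[*q,0]))
for P in (pl,bl): print(px("side",[*P,.025]))
E
```

```text
rack [ 0.63601242 -0.0041558 ] -8.464058381025524
[[-1.2  1.8]
 [-1.1 -1.7]
 [-1.5  1.9]
 [-0.4 -2.8]
 [-1.9 -0.2]
 [ 4.5  0.8]
 [ 1.6  0.3]]
[[ 0.5519  0.2267]
 [ 0.5215  0.2274]
 [ 0.5345 -0.014 ]
 [ 0.5011 -0.0126]]
plain [0.53669275 0.22701785] blue [ 0.5177806  -0.01330409] len 0.2410649347969817 0.03044552529045846 0.03343448386215195
ang y-axis -4.499620956981365
in rack plain/blue [-132.26413087  214.0370317 ] [-115.59755499  -26.45107203]
glue [ 0.45383017 -0.208368    0.14      ] [-150.14020308 -228.80321558]
block [ 0.62434518 -0.24832472  0.045     ] [  24.39880775 -243.22682245]
cup [0.01350648 0.26873418] [0.6889265  0.25966343 0.09      ]
postfoot [ 0.58761674 -0.05761474] [255.52973825 195.39444839] [301.5230046  185.27604197]
[262.09991516 305.93719313]
[282.37690629 220.4198141 ]
```

```bash
cat >> h.py <<'E'
from scipy.spatial.transform import Rotation as Ro
RK=np.load("rack.npy")
_R=np.array([[np.cos(RK[2]),-np.sin(RK[2])],[np.sin(RK[2]),np.cos(RK[2])]])
def inr(P): return (np.array(P)[:2]-RK[:2])@_R
def tow(p): return _R@np.array(p)+RK[:2]
def where(): 
    o=r.get_obs(); M=Ro.from_quat(o["eef_rot"]).as_matrix()
    a=np.degrees(np.arctan2(M[1,0],M[0,0])-RK[2])-90
    print("t%.2f"%o["clock"],"tcp rack mm",(inr(o["position"])*1000).round(1),"z",o["position"][2].round(4),"toolx from rack y deg(ccw)",a.round(2),"F",o["wrist_force"].round(1),"gap",round(o["finger_gap"],3)); return o,M
def go(x,y,z,ang=0):
    "rack mm, z mm, tool x angle ccw from rack y -> turn then shift in cm after the turn"
    o,M=where(); cur=np.degrees(np.arctan2(M[1,0],M[0,0])-RK[2])-90
    print("turn",round(-(ang-cur),1))
    t=np.radians(ang+90)+RK[2]; X=np.array([np.cos(t),np.sin(t)]);Y=np.array([np.sin(t),-np.cos(t)])
    d=(tow([x/1000,y/1000])-o["position"][:2])*100
    print("shift cm",(d@X).round(2),(d@Y).round(2),round(o["position"][2]*100-z/10,2))
E
python3 -c "
from h import *
go(-180,64,150)"
```

```text
t0.10 tcp rack mm [-477.1  567.7] z 0.2307 toolx from rack y deg(ccw) -13.07 F [ 0.  -0.3  0.9] gap 0.085
turn -13.1
shift cm -50.37 29.71 8.07
```

```bash
python3 -m pendant '[[[0,0,0],-6.5,0],[[0,0,0],-6.6,0],[[-5,2.97,0.8],0,0],[[-5,2.97,0.8],0,0],[[-5,2.97,0.8],0,0],[[-5,2.97,0.8],0,0],[[-5,2.97,0.8],0,0],[[-5,2.97,0.8],0,0],[[-5,2.97,0.8],0,0],[[-5,2.97,0.8],0,0],[[-5,2.97,0.8],0,0],[[-5,2.97,0.8],0,0]]'; python3 -c "
from h import *
go(-180,64,10)"
```

```text
clock: 1.6
position: [0.4686, 0.088, 0.1512]
eef_rot: [0.757, 0.653, 0.0, 0.0]
wrist_force: [0.4, 0.3, 0.0]
finger_gap: -0.0001
t1.60 tcp rack mm [-179.2   66.5] z 0.1512 toolx from rack y deg(ccw) 0.04 F [0.4 0.3 0. ] gap -0.0
turn 0.0
shift cm -0.25 -0.08 14.12
```

```bash
python3 -m pendant '[[[-0.25,0,4],0,0],[[0,0,4],0,0],[[0,0,3],0,0],[[0,0,2],0,0],[[0,0,1],0,0],[[0,1,0],0,0],[[0,1,0],0,0],[[0,1,0],0,0],[[0,1,0],0,0],[[0,1,0],0,0],[[0,1,0],0,0],[[0,0,0],0,0]]'; python3 - <<'E'
from h import *
where()
im=r.grab_frame("top");cv2.imwrite("pics/t1.png",im);crop("top",170,115,420,260,3.2,"pics/c1.png",im)
E
```

```text
clock: 3.1
position: [0.528, 0.0782, 0.0113]
eef_rot: [0.757, 0.653, 0.0, 0.0]
wrist_force: [-0.2, -0.6, 0.5]
finger_gap: 0.0002
t3.10 tcp rack mm [-119.    65.6] z 0.0113 toolx from rack y deg(ccw) 0.01 F [-0.2 -0.6  0.5] gap 0.0
```

View pics/c1.png

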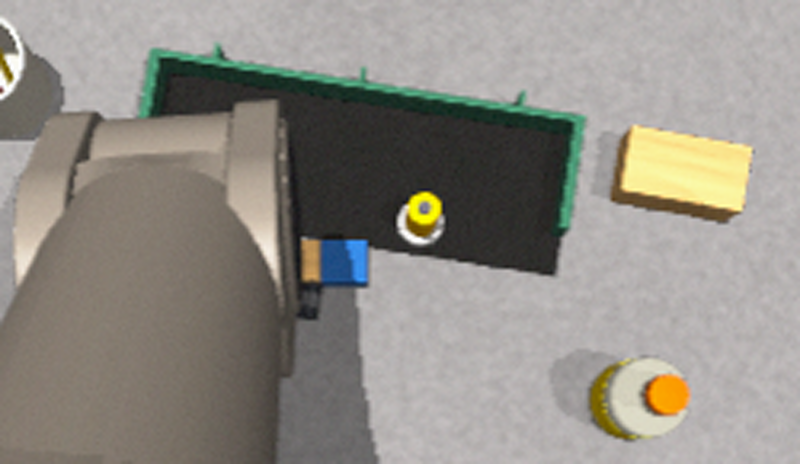

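```bash
python3 - <<'E'
from h import *
print(inr(w("top",170+367/3.2,115+263/3.2,.025)))
im=r.grab_frame("side");crop("side",150,130,350,330,3.9,"pics/s1.png",im[:,:])
E
python3 -c "
import cv2;i=cv2.imread('pics/s1.png');cv2.imwrite('pics/s1.png',i[:600])"
```

```text
[-0.07871091 -0.02392958]
```

View pics/s1.png

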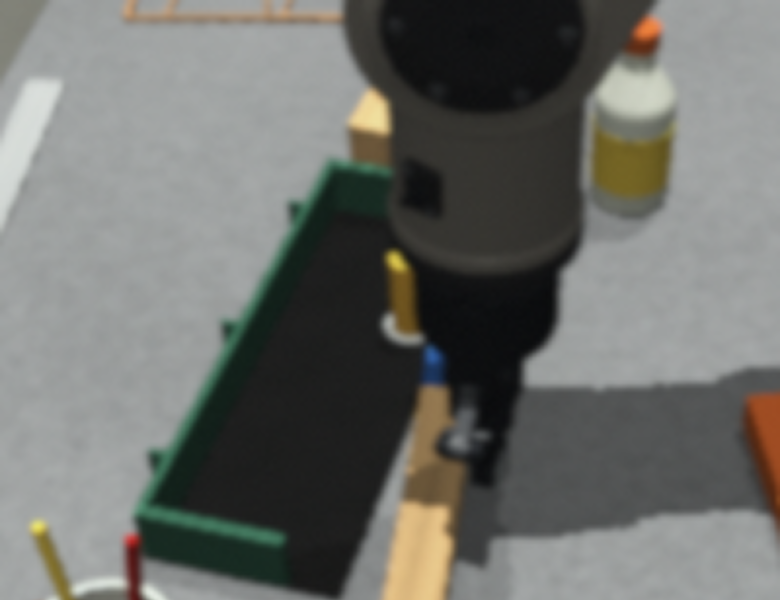

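```bash
python3 -m pendant '[[[0,-1.5,0],0,0],[[-3,0,0],0,0],[[0,0.5,0],0,0],[[0,1,0],0,0],[[0,1,0],0,0],[[0,1,0],0,0],[[0,1,0],0,0],[[0,0.8,0],0,0],[[0,0.7,0],0,0],[[0,0,0],0,0]]'; python3 - <<'E'
from h import *
where()
im=r.grab_frame("top");crop("top",170,115,420,260,3.2,"pics/c2.png",im)
im=r.grab_frame("side");crop("side",200,170,330,330,3.7,"pics/s2.png",im)
E
```

```text
clock: 4.45
position: [0.5677, 0.042, 0.0113]
eef_rot: [0.757, 0.653, 0.0, 0.0]
wrist_force: [0.4, -0.4, 0.3]
finger_gap: -0.0004
t4.45 tcp rack mm [-74.4  35.6] z 0.0113 toolx from rack y deg(ccw) 0.02 F [ 0.4 -0.4  0.3] gap -0.0
```

View pics/c2.png

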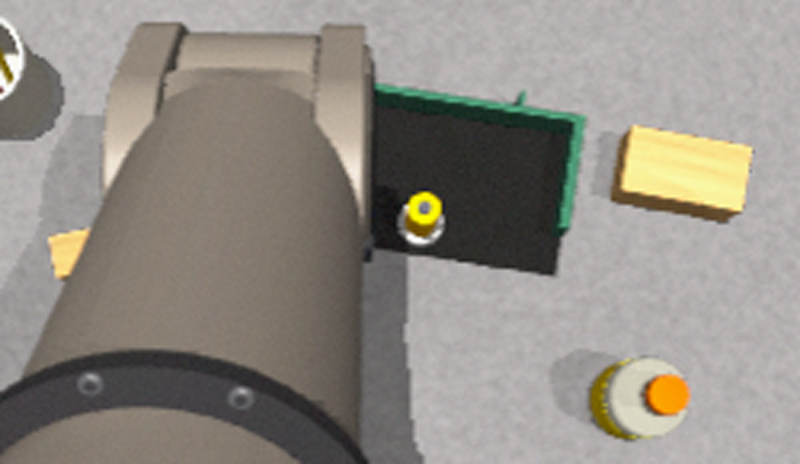

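View pics/s2.png

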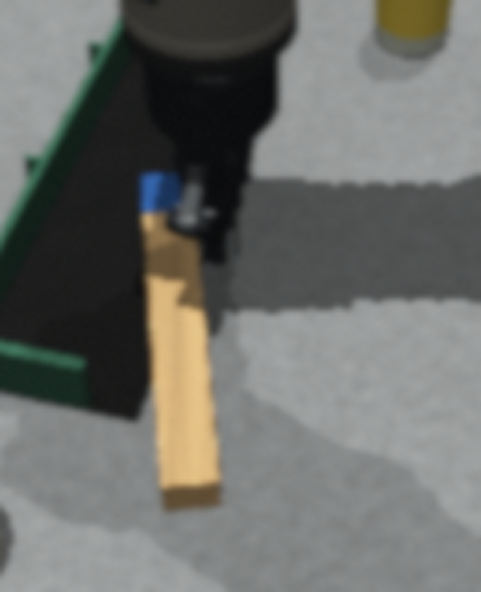

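```bash
python3 - <<'E'
from h import *
S=lambda u,v:(inr(w("side",200+u/3.7,170+v/3.7,.025))*1000).round(1)
T=lambda u,v:(inr(w("top",170+u/3.2,115+v/3.2,.025))*1000).round(1)
print("side plain far,near",S(162,486),S(220,484),"blue far corner",S(141,173),S(142,212))
print("top plain",T(50,236),T(57,280))
E
```

```text
side plain far,near [-94.3 212.7] [-124.  204.] blue far corner [ -8.7 -12.4] [-20.4  21.3]
top plain [-93.8 211. ] [-125.3  200.4]
```

```bash
python3 -m pendant '[[[0,0.5,0],0,0],[[0,0.4,0],0,0],[[0,0,0],0,0],[[0,-1.5,0],0,0],[[0,-2,-3],0,0],[[0,-2,-4],0,0],[[5,-2,0],0,0],[[6,0,0],0,0],[[6,0,0],-7,0],[[6,0,0],-8,0],[[0,0,0],-8,0]]'; python3 - <<'E'
from h import *
where()
im=r.grab_frame("top");crop("top",170,115,420,260,3.2,"pics/c3.png",im)
im=r.grab_frame("side");crop("side",200,170,330,330,3.7,"pics/s3.png",im)
E
```

```text
clock: 5.92
position: [0.5263, 0.2855, 0.0809]
eef_rot: [0.607, 0.795, 0.0, -0.001]
wrist_force: [-0.3, -1.4, -0.7]
finger_gap: 0.0
t5.92 tcp rack mm [-151.2  270.3] z 0.0809 toolx from rack y deg(ccw) 23.69 F [-0.3 -1.4 -0.7] gap 0.0
```

View pics/c3.png

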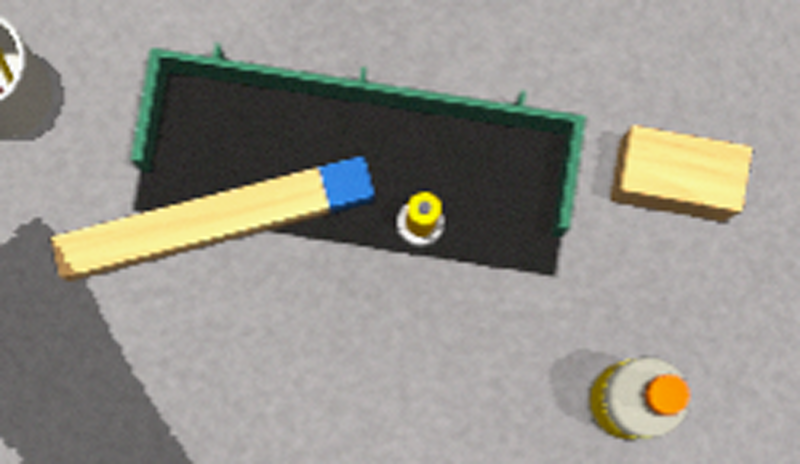

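View pics/s3.png

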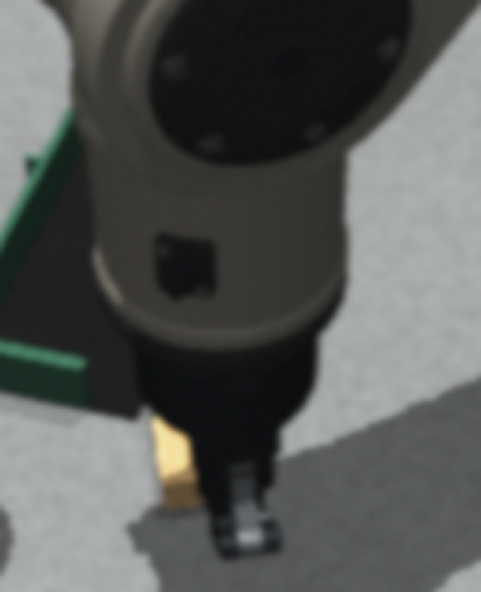

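Top view (enlarged crop): the batten lies diagonally. Its blue end has corners at (364,156) and (375,197), past the post at (421,220). Its plain end has corners at (53,237) and (66,277), outside the mouth.

```bash
python3 - <<'E'
from h import *
T=lambda u,v:(inr(w("top",170+u/3.2,115+v/3.2,.025))*1000)
p1,p2,b1,b2=T(53,237),T(67,276),T(363,156),T(375,196)
p=(p1+p2)/2;b=(b1+b2)/2;d=b-p;L=np.linalg.norm(d);a=d/L;n=np.array([a[0]*0-a[1],a[0]])
print("plain",p,"blue",b,"L",L,"theta",np.degrees(np.arctan2(a[0],-a[1])))
print("post dist",(np.array([-40,-60])-b)@n,"wall corner",(np.array([-35,150])-b)@n)
t=np.degrees(np.arctan2(a[0],-a[1]))
go(*(p-a*25),10,t)
E
```

```text
plain [-107.74715221  201.17057126] blue [-13.7069654 -15.7267961] L 236.4064819353746 theta 23.44010704369438
post dist -41.734686243450206 wall corner 46.38864225568152
t6.03 tcp rack mm [-149.6  265.5] z 0.081 toolx from rack y deg(ccw) 23.25 F [ 0.1 -1.3 -0. ] gap 0.0
turn -0.2
shift cm -5.07 1.28 7.1
```

```bash
python3 -m pendant '[[[-3,1.3,2],0,0],[[-2,0,3],0,0],[[0,0,2],0,0],[[0,0,0],0,0],[[-1,0,0],0,0],[[-1,0,0],0,0],[[-1,0,0],0,0],[[-1,0,0],0,0],[[-1,0,0],0,0],[[-0.5,0,0],0,0],[[0,0,0],0,0]]'; python3 - <<'E'
from h import *
where()
im=r.grab_frame("top");crop("top",170,115,420,260,3.2,"pics/c4.png",im)
im=r.grab_frame("side");crop("side",200,170,330,330,3.7,"pics/s4.png",im)
E
```

```text
clock: 7.4
position: [0.5675, 0.1811, 0.0113]
eef_rot: [0.612, 0.791, -0.0, 0.0]
wrist_force: [0.4, -0.0, -0.5]
finger_gap: -0.0
t7.40 tcp rack mm [-95.  173.2] z 0.0113 toolx from rack y deg(ccw) 22.99 F [ 0.4 -0.  -0.5] gap -0.0
```

View pics/c4.png

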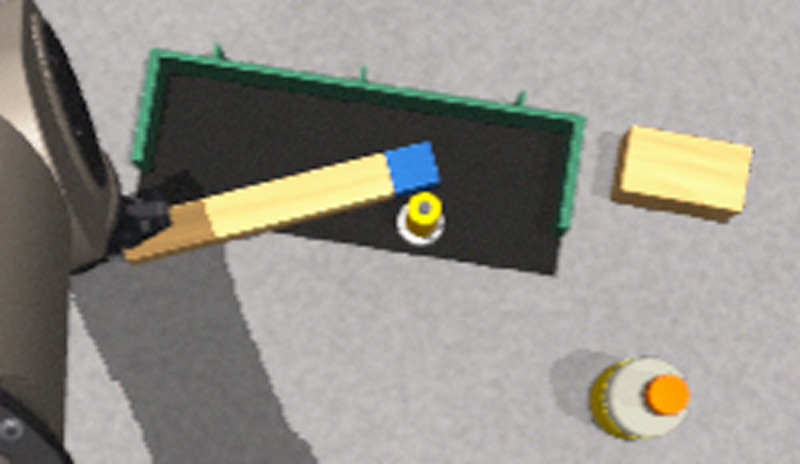

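View pics/s4.png

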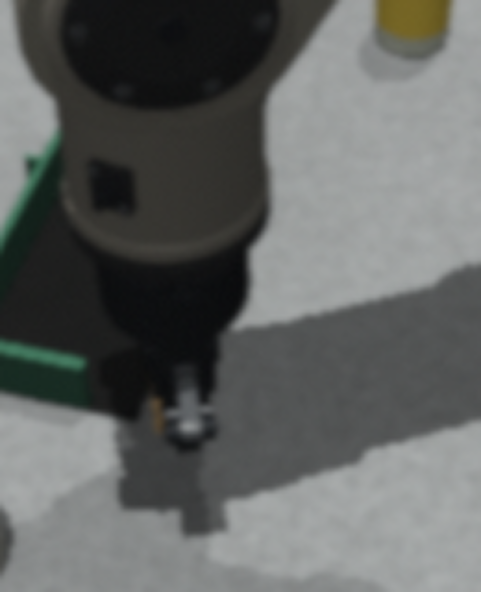

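```bash
python3 - <<'E'
from h import *
T=lambda u,v,z=.025:(inr(w("top",170+u/3.2,115+v/3.2,z))*1000)
b1,b2=T(430,142),T(439,183); nf1,nf2=T(126,256),T(280,220); pn=T(126,257)
b=(b1+b2)/2
ff=[T(215,203),T(385,154)]; nn=[T(215,236),T(392,192)]
for q in (ff,nn): d=q[1]-q[0];print("theta",np.degrees(np.arctan2(d[0],-d[1])))
print("blue",b1,b2,b,"plain near corner",pn)
t=np.radians(25);a=np.array([np.sin(t),-np.cos(t)]);n=np.array([np.cos(t),np.sin(t)])
tcp=np.array([-95,173.2]);print("tcp rel blue: along",(tcp-b)@a,"across",(tcp-b)@n,"post",(np.array([-40,-60])-b)@n)
E
```

```text
theta 24.936042250540375
theta 22.734530824977195
blue [ 18.62177806 -57.05755106] [-11.17702512 -68.15509743] [  3.72237647 -62.60632424] plain near corner [-100.86779149  153.04464155]
tcp rel blue: along -255.43498703349843 across 10.183200308316502 post -38.52445004259886
```

```bash
python3 -m pendant '[[[0.6,0,0],-1,0],[[0,-0.6,0],0,0],[[-0.6,0,0],0,0],[[-1,0,0],0,0],[[-1,0,0],0,0],[[-1,0,0],0,0],[[-1,0,0],0,0],[[-0.8,0,0],0,0],[[-0.7,0,0],0,0],[[0,0,0],0,0]]'; python3 - <<'E'
from h import *
where()
im=r.grab_frame("top");crop("top",170,115,420,260,3.2,"pics/c5.png",im)
E
```

```text
clock: 8.75
position: [0.5766, 0.1264, 0.0113]
eef_rot: [0.605, 0.796, -0.0, 0.0]
wrist_force: [-0.0, 0.1, 0.2]
finger_gap: 0.0001
t8.75 tcp rack mm [-77.9 120.4] z 0.0113 toolx from rack y deg(ccw) 23.99 F [-0.   0.1  0.2] gap 0.0
```

View pics/c5.png

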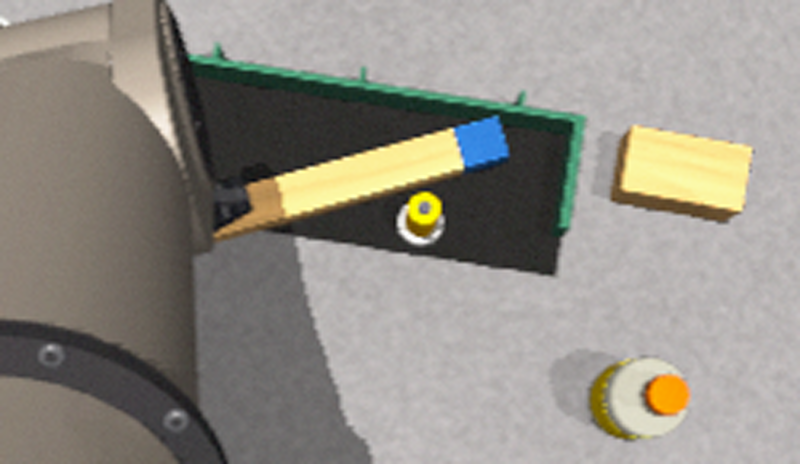

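```bash
python3 - <<'E'
from h import *
T=lambda u,v,z=.025:(inr(w("top",170+u/3.2,115+v/3.2,z))*1000)
b1,b2=T(498,117),T(509,157);b=(b1+b2)/2
print(b1,b2,b,"plain near corner",T(214,236))
for q in ([T(285,180),T(454,129)],[T(290,216),T(462,170)]): d=q[1]-q[0];print("theta",np.degrees(np.arctan2(d[0],-d[1])))
t=np.radians(24);print("plain",b+240*np.array([-np.sin(t),np.cos(t)]))
E
```

```text
[  45.08898817 -104.74395673] [  16.13030129 -117.09815471] [  30.60964473 -110.92105572] plain near corner [-75.64105387  91.29107467]
theta 25.641970651739136
theta 23.744737657419734
plain [-67.00714961 108.32985412]
```

```bash
python3 -m pendant '[[[2,0,0],0,0],[[1,-3,-2],0,0],[[0,-3,-2],8,0],[[0,0,0],8,0],[[0,0,0],8,0],[[0,0,0],0,0]]'; python3 - <<'E'
from h import *
go(-110,75,10)
E
```

```text
clock: 9.55
position: [0.5102, 0.1414, 0.0514]
eef_rot: [0.756, 0.654, 0.0, -0.0]
wrist_force: [0.2, 0.2, -0.6]
finger_gap: -0.0
t9.55 tcp rack mm [-145.9  125.5] z 0.0514 toolx from rack y deg(ccw) 0.18 F [ 0.2  0.2 -0.6] gap -0.0
turn 0.2
shift cm -5.05 3.59 4.14
```

```bash
python3 -m pendant '[[[-5,1,0],0,0],[[0,2.6,2],0,0],[[0,0,2.1],0,0],[[0,1,0],0,0],[[0,1,0],0,0],[[0,1,0],0,0],[[0,1,0],0,0],[[0,1,0],0,0],[[0,1,0],0,0],[[0,1,0],0,0],[[0,1,0],0,0],[[0,0,0],0,0]]'; python3 - <<'E'
from h import *
where()
im=r.grab_frame("top");crop("top",170,115,420,260,3.2,"pics/c6.png",im)
im=r.grab_frame("side");crop("side",180,150,330,310,3.7,"pics/s6.png",im)
E
```

```text
clock: 11.05
position: [0.6188, 0.0731, 0.0102]
eef_rot: [0.757, 0.653, 0.0, 0.0]
wrist_force: [-0.1, 0.2, -0.5]
finger_gap: 0.0002
t11.05 tcp rack mm [-28.4  73.9] z 0.0102 toolx from rack y deg(ccw) 0.01 F [-0.1  0.2 -0.5] gap 0.0
```

View pics/c6.png

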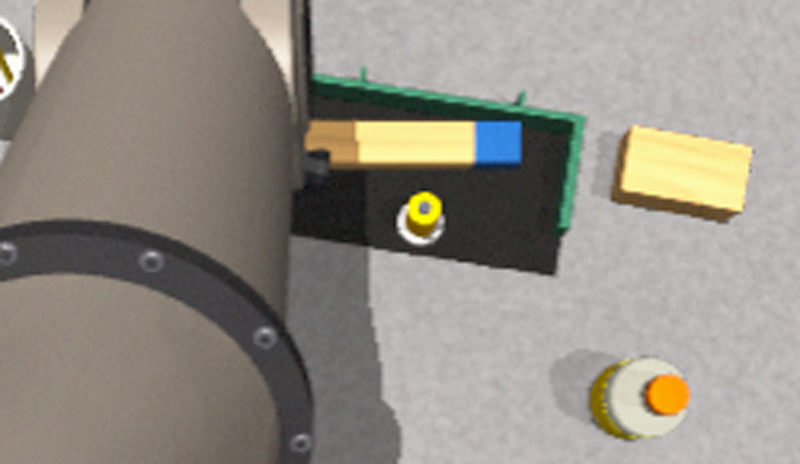

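View pics/s6.png

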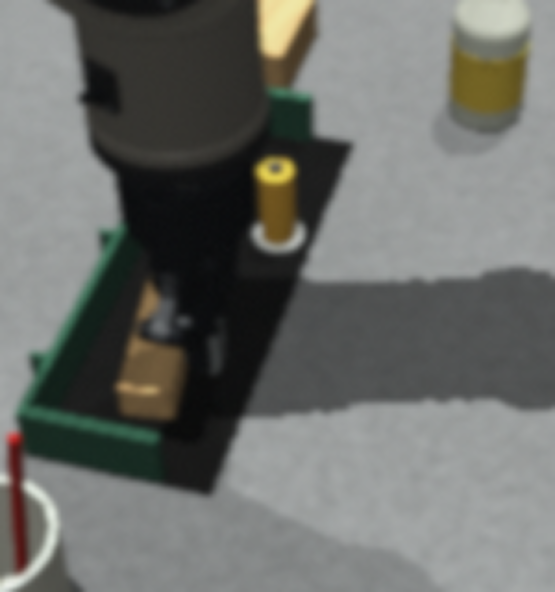

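```bash
python3 -m pendant '[[[0,0.8,0],0,0],[[0,0.7,0],0,0],[[0,0.5,0],0,0],[[0,0.5,0],0,0],[[0,0,0],0,0],[[0,0,0],0,0]]'; python3 - <<'E'
from h import *
where()
im=r.grab_frame("top");crop("top",170,115,420,260,3.2,"pics/c7.png",im)
im=r.grab_frame("side");crop("side",180,150,330,310,3.7,"pics/s7.png",im)
E
```

```text
clock: 11.9
position: [0.6426, 0.0697, 0.0103]
eef_rot: [0.757, 0.653, -0.0, -0.0]
wrist_force: [0.1, 0.3, -0.6]
finger_gap: -0.0002
t11.90 tcp rack mm [-4.3 74. ] z 0.0103 toolx from rack y deg(ccw) 0.03 F [ 0.1  0.3 -0.6] gap -0.0
```

View pics/c7.png

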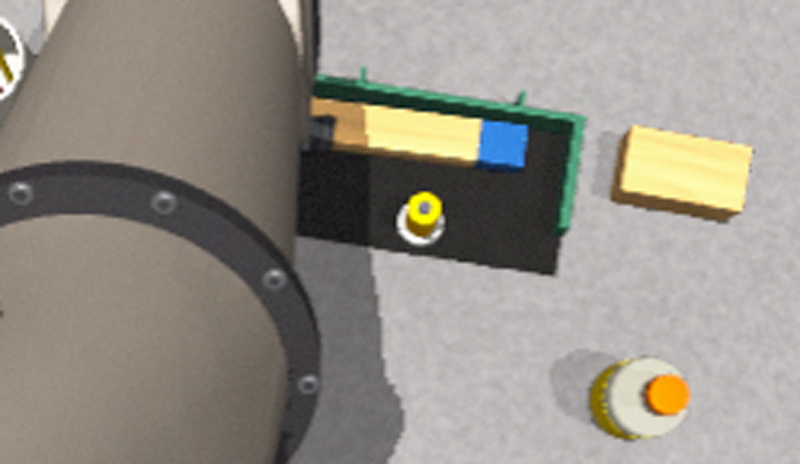

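View pics/s7.png

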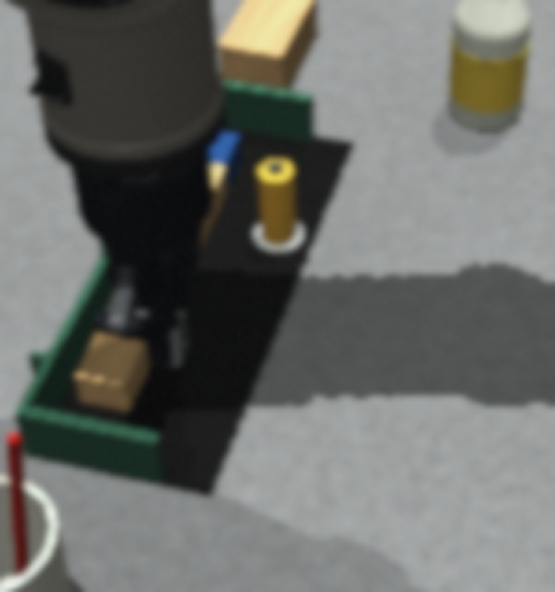

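```bash
python3 -m pendant '[[[0,0.3,0],0,0],[[0,0,0],0,0]]';  python3 -m pendant '[[[0,-1.2,0],0,0],[[-3,0,0],0,0],[[-2.5,0,0],0,0],[[0,0.9,0],0,0],[[0,0.3,0],0,0],[[0,0,0],0,0]]'; python3 - <<'E'
from h import *
where()
im=r.grab_frame("top");crop("top",170,115,420,260,3.2,"pics/c8.png",im)
E
```

```text
clock: 12.25
position: [0.646, 0.0693, 0.0104]
eef_rot: [0.757, 0.653, 0.0, 0.0]
wrist_force: [-0.8, 0.3, 0.4]
finger_gap: 0.0001
clock: 13.0
position: [0.6377, 0.016, 0.0102]
eef_rot: [0.757, 0.654, 0.0, -0.0]
wrist_force: [0.2, 0.7, 0.4]
finger_gap: -0.0001
t13.00 tcp rack mm [-1.3 20.2] z 0.0102 toolx from rack y deg(ccw) 0.09 F [0.2 0.7 0.4] gap -0.0
```

View pics/c8.png

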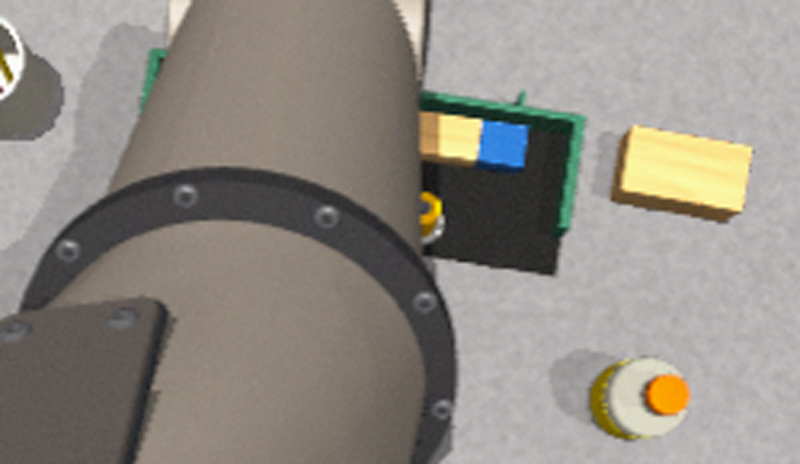

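```bash
python3 -m pendant '[[[0,0.2,0],0,0],[[0,0,0],0,0]]';python3 -m pendant '[[[0,0.2,0],0,0],[[0,0,0],0,0]]'
```

```text
clock: 13.3
position: [0.6397, 0.0149, 0.0103]
eef_rot: [0.757, 0.653, -0.0, -0.0]
wrist_force: [-0.7, -0.4, -0.4]
finger_gap: 0.0002
clock: 13.55
position: [0.6418, 0.0143, 0.0103]
eef_rot: [0.757, 0.653, 0.0, 0.0]
wrist_force: [0.6, 0.2, -0.2]
finger_gap: 0.0
```

```bash
python3 -m pendant '[[[0,-1.5,0],0,0],[[0,-1.5,-1],0,0],[[0,-2,-5],0,0],[[0,-3,-5],0,0],[[3,-3,-3],0,0],[[6,0,0],0,0],[[6,0,0],0,0],[[6,0,0],0,0],[[6,0,0],0,0],[[0,0,0],0,0]]'; python3 - <<'E'
from h import *
where()
im=r.grab_frame("top");crop("top",170,115,420,260,3.2,"pics/c9.png",im)
im=r.grab_frame("side");crop("side",150,130,330,310,3.3,"pics/s9.png",im)
E
```

```text
clock: 14.8
position: [0.5705, 0.303, 0.1504]
eef_rot: [0.755, 0.656, 0.0, -0.001]
wrist_force: [-0.0, -0.5, -0.5]
finger_gap: 0.0002
t14.80 tcp rack mm [-110.   294.1] z 0.1504 toolx from rack y deg(ccw) 0.41 F [-0.  -0.5 -0.5] gap 0.0
```

View pics/c9.png

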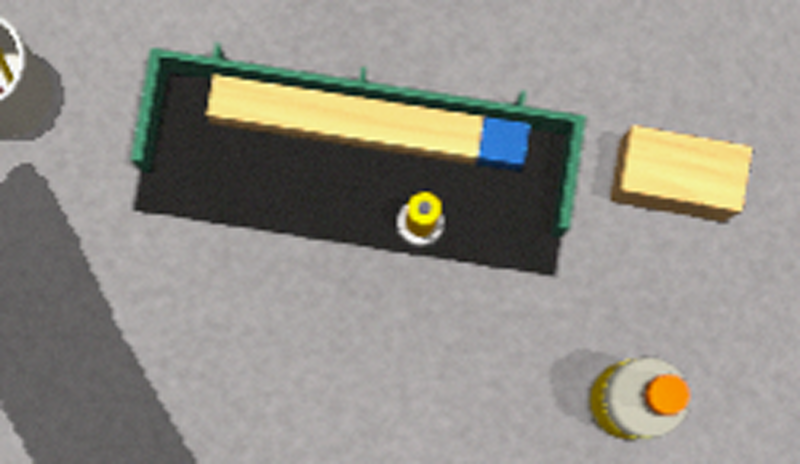

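View pics/s9.png

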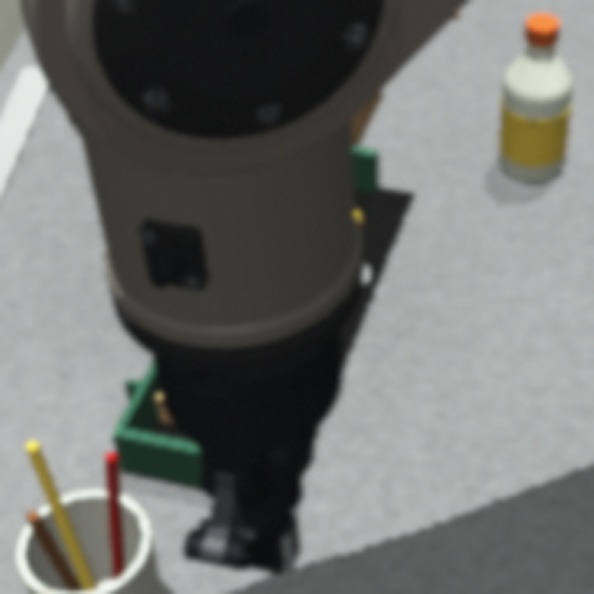

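```bash
python3 - <<'E'
from h import *
T=lambda u,v,z=.025:(inr(w("top",170+u/3.2,115+v/3.2,z))*1000)
c=[T(211,74),T(207,117),T(530,123),T(526,163)]
print(np.array(c).round(1),"plain",((c[0]+c[1])/2).round(1),"blue",((c[2]+c[3])/2).round(1))
print("rail inner at z40:",T(165,67,.04),T(573,125,.04))
E
```

```text
[[  45.3  113. ]
 [  12.4  110.7]
 [  44.1 -129.1]
 [  13.5 -130.3]] plain [ 28.9 111.9] blue [  28.8 -129.7]
rail inner at z40: [ 41.27213862 144.89406164] [  43.20080032 -159.08733241]
```

```bash
python3 -c "
from h import *
where(); r.job_done()"
```

```text
t14.90 tcp rack mm [-108.3  288.9] z 0.1505 toolx from rack y deg(ccw) 0.1 F [ 0.3  0.2 -0.4] gap 0.0
the job is handed in; nothing more can be done
```

The batten is in the rack, lying along the back rail with its blue end on the post's side, and the job was handed in at 14.9 s. I used shut fingers only, with no gripping or lifting. I pushed the blue end in past the post at an angle, then pushed on the plain end face until the blue corner reached the rail. After that I swung the plain end in and pressed lightly near the middle.

**Milestone:** when I looked partway, the blue end was at rack (-14, -16) mm and the plain end at (-108, 201) mm, so the blue end was in while the plain end was still outside.

**Final position (top camera):**

| End | x (mm) | y (mm) | Allowed x | Allowed y |
|---|---|---|---|---|
| Blue | 28.8 | -130 | 17 to 45 | -165 to -60 |
| Plain | 28.9 | 112 | 17 to 45 | 60 to 155 |

- **Bystanders:** the glue bottle and block show no visible change from the first picture. The cup was only partly in view, and what showed looked unmoved.
- **Robot:** it is clear of everything, at 0.15 m height.
- **Weak checks:** my rack fit puts the rail's inner face at 41–43 mm instead of 45, so the x values are good to about 2–4 mm. The force reading at the last press stayed under 1 N, so it did not confirm contact with the rail. The arm hid the batten in the last side picture, so the final position rests on the top camera alone.

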